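Make the portable stove ready: seat the pan support, sort the gas cartridges by heft

ROBOT

A 6-joint arm with a two-finger parallel gripper is mounted at the origin on the work surface. World frame = base frame: x ahead of the robot, y to its left, z up, the work surface at z = 0. Lengths are in mm, angles in degrees, forces in N, time in s.
With the tool pointing down it reaches from about 300 to 850 mm from the base axis. Payload 4.2 kg.
Tool frame: the origin (TCP) lies on the centre line of the jaws, within the pads' length; the fingertips stand 14 mm ahead of it and the grasp point (between the pads) lies 5 mm behind it (env.finger_overhang is the z of the fingertips in the tool frame, in mm); z points along the fingers, y is the line along which they close (so a half turn about z gives the same grasp; the last joint's range is limited). The gripper opens to 91 mm and grips with 3 to 60 N. Pads are 32 mm wide; open, the fingers measure 118 mm over their backs; the gripper's body (76 mm by 178 mm) begins 60 mm behind the grasp point.
Start: joints at [-73.281, 18.312, 89.639, -0, 72.044, -1.146], TCP at [176.397, -547.29, 227.976] pointing down, gripper open.
Joint ranges: [-177.97, 177.97], [-48.28, 115.42], [12.27, 149.76], [-77.06, 257.06], [2.81, 150.46], [-146.56, 146.56]. Speed limits (degrees/s): [147.25, 147.25, 180, 180, 180, 180].

INTERFACE

Orientations are given as [roll, pitch, yaw] about the fixed x, y, z axes, in that order (R = Rz(yaw) Ry(pitch) Rx(roll)).
In Python, from workcell import sensors, viewer, env gives the robot as it stands. The module is installed in compiled form; this text tells all that it offers.
- The arm moves only by the tool step_arm, never from a script. Its argument "plan" is one flat list of numbers, 6 for each row, row after row: the shift along the tool's x, y, z in cm, then the turn, a rotation vector about the tool's x, y, z in rad. In form: [x, y, z, wx, wy, wz, x, y, z, wx, wy, wz, ...]. A call has 1 to 5 rows; each row shifts and turns the commanded pose from where the row before left it, along the tool's axes as they then stand; what a row does not reach is not made up. A row lasts 1/12 s, in which the tool goes at most 41.7 mm and 7.16 degrees, less where a joint would pass 70% of its speed; a pose out of reach is approached as far as the arm can. A call is refused whole if a number of a shift passes 4.17 or a number of a turn 0.125, either way. A call with a gripper value outside its range is refused whole. "hand" is the finger opening in cm, from 0 to 9.12, set as the call begins (left out, the last holds). The fingers move at their own pace and stop on an object; "newtons" is the grip in N (left out, the last holds). Time passes only in rows, so rows that do not move let the fingers close. It gives the time, the measured TCP pose, the force, the opening and the grip force at its end, in the units of the state.
- sensors.state(): the state, without advancing time (a new reading comes with each control period).
- viewer.grab_frame(name): name is "side" or "top"; returns a dict with "img" (480x640x3 uint8, red, green, blue), "fx", "fy", "cx", "cy" (pixels), "k1" (the pictures are not rectified: a ray, as slopes to the right and down, at radius r is drawn at 1 + k1 r^2 times it, then the intrinsics apply), "position" and "attitude" of the camera in the world. Camera axes: x right, y down, z forward; pixel columns grow to the right and rows downward; lengths in mm; the calibration is good to about 2 mm. A picture is of the moment at which its call begins. There is no depth.
- env.job_done(): hands the job in; it is judged then, once.
Trained networks look in a picture, given as the dict that the camera call returned (one of the last four; its "shot" number tells which), for a name from the list of things; names that differ only in an ending like _2 or _b are one class to them, and where a whole thing is asked for, a point or a joint stands for the part that bears it (a point fixed in the world has none). Each returns a list of dicts, best first, with "score" (0 to 1); they miss things now and then, are a little off and sometimes report something else, mostly with a low value. They report only what shows in the picture. A call takes as long as a camera call.
- viewer.boxes_of(name, picture): "location" ([column, row] in pixels, amid what is visible of it).
- viewer.pinpoint(name, picture): "location" ([column, row] in pixels: a listed point, or the origin of a listed thing).
The state is a dict: "time_s": time; "qpos": joint angles; "qvel": joint speeds; "effort": joint torques, N m; "ee_pos": TCP position; "ee_rot": TCP orientation; "force": force on the tool from outside, world axes, zero at the start; "torque": the same for the moment, N m; "gripper_width": finger opening in mm; "gripper_force": force on a finger pad.
Only numpy, scipy, OpenCV 4.12 (cv2) and the standard library are available. Lean on these libraries where they do the work, as an engineer would, in place of code of your own. Each camera call takes 0.05 s, during which the arm holds its last target. There are 200 camera calls.

TASK

Make the portable gas stove ready: lower the loose pan support over the two locating pins by the burner so that it rests flush on the stove top. Then heft the two look-alike gas cartridges in turn: stand the lighter, nearly spent one upright in the small metal pan, and finish holding the heavier one, upright and still, above the middle of the stove's open cartridge bay and well clear of it, for the cook to take from you. Do not knock a cartridge over and do not disturb the tub, the bowl or the spatula.

Things in the scene. Friction and masses are not known exactly. Their poses are not given: they have to be found in the camera images.
- stove: portable green cassette stove with a steel top, fixed on the table, 270 mm (x) by 330 mm (y) and 85 mm high. Origin: centre of its footprint on the table; its front with the black gas knob faces its -x, the burner half lies to its +y, the open cartridge bay to its -y. The bay's green lid stands open along the -y edge, 180 mm high, 10 to 25 mm outside that edge at its top.
- seat (a point): point on the stove's top surface (85 mm above the table) on the burner axis, where the middle of the pan support's underside belongs. Two brass pins, 8 mm across, 13 mm high, with tapered tips, stand 65 mm from it to the stove's +y and -y. The brass burner head is 48 mm across and 8 mm high.
- bay (a point): middle of the open cartridge bay's mouth, level with the stove's top (85 mm above the table). The bay is 104 mm wide in the stove's y, 246 mm long in x.
- support: loose dark steel pan support, 0.35 kg, lying flat: a square frame 160 by 160 mm, 4 mm thick, with a 100 mm square opening. Origin: centre of its underside, z up. Two round 12 mm holes lie 65 mm from the centre on its +y and -y sides; a half turn makes no difference. Four 6 mm wide arms rise from the corners and run in along the diagonals to the centre ring; its highest point is 36 mm up.
- ring (a point): middle of the pan support's centre ring, on its axis, 30 mm above the frame's underside: ring 60 mm across outside, 50 mm inside, 12 mm tall. Grip it across its outside along the support's x or y, between the arms.
- cartridge_a: one of two identical-looking upright tin gas cartridges, blue with a pale band and bare metal dome: 66 mm across and straight up to 158 mm, then a narrower dome and stem up to 184 mm. Origin: centre of its underside. Each weighs 0.14 to 0.39 kg; they differ by 0.1 kg or more; which is heavier varies and cannot be seen. Rigid; grip it with 20 to 40 N.
- cartridge_b: one of two identical-looking upright tin gas cartridges, blue with a pale band and bare metal dome: 66 mm across and straight up to 158 mm, then a narrower dome and stem up to 184 mm. Origin: centre of its underside. Each weighs 0.14 to 0.39 kg; they differ by 0.1 kg or more; which is heavier varies and cannot be seen. Rigid; grip it with 20 to 40 N.
- pan: small open metal food pan for spent cartridges, fixed on the table: 180 mm (x) by 166 mm (y) over the rim, 65 mm high, inside 164 mm by 150 mm, with a flat floor 4 mm above the table. Origin: centre of its underside. Both cartridges would fit in it side by side along its x.
- tub: bystander: empty white plastic tub, 92 mm across the rim and 115 mm high; origin: centre of its underside
- bowl: bystander: copper-coloured bowl, 130 mm across the rim and 55 mm high; origin: centre of its underside
- spatula: bystander: spatula lying on the table, 240 mm long along its x; origin: on its length, at its underside

How it is judged (in metres and radians):
At the end, for the whole second after the job is handed in: Pan support flush on the stove over its pins (4 mm, 0.07 rad), let go; lighter cartridge (under 2.55 N) upright on the pan's floor, let go; heavier held still and upright (0.17 rad) within 40 mm of the bay's middle, underside over 115 mm above the table, touching only the fingers (horizontal distance between support and seat below 0.004 m and z of support in the frame of seat between -0.0025 and 0.0025 m and angle between the y axis of support and the y axis of stove, either way round below 0.07 rad and angle between support's own z axis and vertical below 0.03 rad and contact force between support and the fingers below 0.05 N and ((contact force between cartridge_a and the fingers above 0.5 N and height (world z) of cartridge_a above 0.115 m and horizontal distance between cartridge_a and bay below 0.04 m and angle between cartridge_a's own z axis and vertical below 0.17 rad and linear speed of each of cartridge_a, cartridge_b below 0.03 m/s and contact force between cartridge_a and stove below 0.05 N and contact force between cartridge_a and support below 0.05 N and contact force between cartridge_a and cartridge_b below 0.05 N and contact force between cartridge_b and pan between 0.8 and 2.55 N and height (world z) of cartridge_b below 0.02 m and horizontal distance between cartridge_b and pan below 0.08 m and angle between cartridge_b's own z axis and vertical below 0.12 rad and contact force between cartridge_b and the fingers below 0.05 N) or (contact force between cartridge_b and the fingers above 0.5 N and height (world z) of cartridge_b above 0.115 m and horizontal distance between cartridge_b and bay below 0.04 m and angle between cartridge_b's own z axis and vertical below 0.17 rad and linear speed of each of cartridge_b, cartridge_a below 0.03 m/s and contact force between cartridge_b and stove below 0.05 N and contact force between cartridge_b and support below 0.05 N and contact force between cartridge_b and cartridge_a below 0.05 N and contact force between cartridge_a and pan between 0.8 and 2.55 N and height (world z) of cartridge_a below 0.02 m and horizontal distance between cartridge_a and pan below 0.08 m and angle between cartridge_a's own z axis and vertical below 0.12 rad and contact force between cartridge_a and the fingers below 0.05 N))); the arm keeps its last pose, push and grip.
It fails at once if a cartridge is knocked or tipped over (angle between any of cartridge_a, cartridge_b's own z axis and vertical above 0.6 rad).
It fails at once if a bystander is disturbed (shifted over 25 mm or tipped) (distance of any of tub, bowl, spatula from where it was at the start of the episode above 0.025 m or angle between any of tub, bowl's own z axis and vertical above 0.4 rad).
It also fails if it takes over 72 s, if anything falls off the work surface, if the arm or the gripper's body presses on something with over 40 N, if the wrist force passes 120 N, or if a joint passes its speed limit or range.

## Working session

There is one attempt and no reset: what is moved stays moved. The work goes in short steps, Python scripts to look and compute and a tool call to move; the robot and the scene stay as the last step left them, time stands still between calls to the robot, and variables do not carry over. Pictures are saved under pics/ and viewed, at most 10 in all, crops included, and the job is handed in when it is done.

Besides the shell and the picture viewer there is one more tool, called after "Emit:" as name(argument=value, ...) on one line, values as JSON. step_arm: Moves the arm, as the interface text tells. Its arguments: {"type":"object","properties":{"plan":{"type":"array","items":{"type":"number"}},"hand":{"type":"number"},"newtons":{"type":"number"}},"required":["plan"]}

```bash
mkdir -p pics
cat > h.py <<'E'
import numpy as np, cv2
from scipy.spatial.transform import Rotation as R
from workcell import sensors, viewer, env
def cam(p):
    a=np.array(p["attitude"],float)
    return np.array(p["position"],float), (a if a.shape==(3,3) else R.from_euler('xyz',a,degrees=True).as_matrix())
def ray(p,uv):
    d=np.array([(uv[0]-p["cx"])/p["fx"],(uv[1]-p["cy"])/p["fy"]]); s=d.copy()
    for _ in range(20): s=d/(1+p["k1"]*(s@s))
    o,M=cam(p); return o,M@np.array([s[0],s[1],1.])
def atz(p,uv,z):
    o,d=ray(p,uv); return o+d*(z-o[2])/d[2]
def proj(p,X):
    o,M=cam(p); c=M.T@(np.array(X,float)-o); s=c[:2]/c[2]; s=s*(1+p["k1"]*(s@s))
    return np.array([p["fx"]*s[0]+p["cx"],p["fy"]*s[1]+p["cy"]])
def save(p,n): cv2.imwrite('pics/'+n+'.png',p["img"][:,:,::-1])
E
python3 - <<'E'
from h import *
np.set_printoptions(precision=1,suppress=True)
Z=dict(stove=0,seat=85,bay=85,support=0,ring=30,cartridge_a=0,pan=0,tub=0,bowl=0,spatula=0)
for c in("top","side"):
    p=viewer.grab_frame(c); save(p,c+'0'); print(c,p["position"],p["attitude"],p["fx"],p["k1"])
    for n,z in Z.items():
        for r in viewer.pinpoint(n,p)[:3]: print(n,round(r["score"],2),np.array(r["location"]),atz(p,r["location"],z))
s=sensors.state(); print(s)
E
```

```text
top [ 427.8  -19.8 1195.3] [-170.    -0.9  -89.4] 492.83048704877194 -0.02401984230129716
stove 0.61 [174.7 264.1] [573.1 302.6   0. ]
stove 0.58 [400.6 237.3] [ 647.2 -250.1    0. ]
stove 0.21 [462.5 317.7] [ 452.  -396.6    0. ]
seat 0.64 [140.7 263.2] [563.8 356.7  85. ]
seat 0.15 [468.6 235.4] [ 638.2 -391.6   85. ]
bay 0.78 [213.5 250.9] [594.2 193.4  85. ]
support 0.92 [459.  318.1] [ 450.9 -388.     0. ]
ring 0.82 [467.8 320.4] [ 445.2 -399.4   30. ]
ring 0.29 [330. 240.] [632.7 -74.   30. ]
cartridge_a 0.96 [327.7 241.6] [633.9 -69.8   0. ]
cartridge_a 0.6 [398.4 236.4] [ 649.3 -244.7    0. ]
pan 0.57 [348.8 326.5] [ 428.4 -121.6    0. ]
tub 0.59 [467.6 235.9] [ 653.  -417.5    0. ]
bowl 0.7 [313.  182.1] [785.2 -31.8   0. ]
bowl 0.64 [352.1 324.4] [ 433.5 -129.5    0. ]
bowl 0.56 [397.7 238.3] [ 644.5 -242.9    0. ]
spatula 0.77 [368.9 191.7] [ 762.5 -172.5    0. ]
side [ 559.7 -783.8  850.8] [-135.4    0.2   -4.6] 496.4894574620252 -0.04070376271166527
stove 0.64 [298.4 173.5] [580.7 305.2   0. ]
seat 0.93 [289.8 138.3] [562.7 351.8  85. ]
bay 0.57 [306.8 172.4] [599.7 199.   85. ]
support 0.95 [244.2 423.4] [ 451.1 -395.9    0. ]
ring 0.72 [244.5 412.8] [ 454.9 -390.5   30. ]
cartridge_a 0.82 [343.4 337.8] [ 645.4 -233.2    0. ]
cartridge_a 0.65 [334.2 277. ] [642.6 -73.2  -0. ]
pan 0.79 [239.9 306.6] [ 435.3 -138.1    0. ]
tub 0.87 [366.7 434.7] [ 663.9 -433.6    0. ]
bowl 0.66 [395.5 259. ] [788.9 -31.2   0. ]
spatula 0.66 [396.8 310.5] [ 764.8 -175.6    0. ]
spatula 0.37 [305.1 169.1] [600.3 323.4   0. ]
{'time_s': 1.1, 'qpos': array([-73.3,  18.3,  89.6,  -0. ,  72. ,  -1.1]), 'qvel': array([-0. ,  0. ,  0.1, -0. , -0. , -0. ]), 'effort': array([  0. , -41.2, -23.2,   0.1,   0. ,  -0. ]), 'ee_pos': array([ 176.4, -547.3,  228. ]), 'ee_rot': array([180. ,   0. ,  17.9]), 'force': array([0.4, 0.4, 0.1]), 'torque': array([-0. ,  0. , -0.1]), 'gripper_force': 0.0, 'gripper_width': 91.30042058306078}
```

View pics/top0.png

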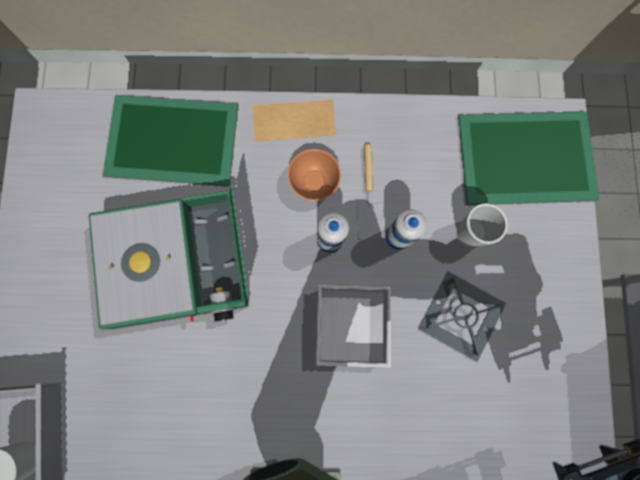

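View pics/side0.png

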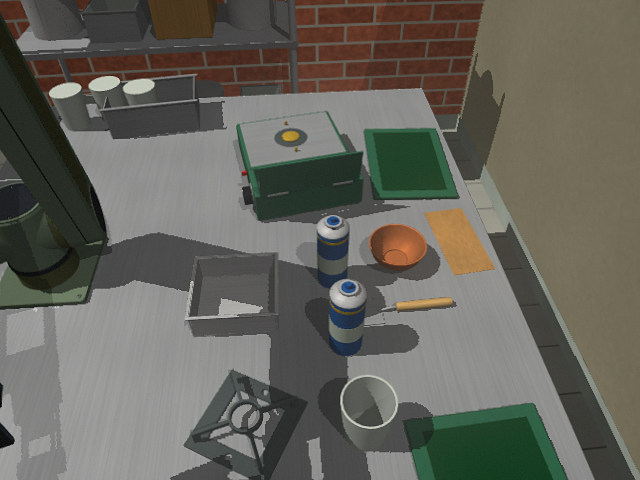

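The top view shows the stove at the left (burner about (140,262), pins about (111,266) and (169,256)), the pan at (353,327), the cartridges at (333,230) and (405,228), and the support turned about 27° at (463,315). The side view agrees. Next I'll crop the pins and the support.

```bash
cat > m.py <<'E'
from h import *
np.set_printoptions(precision=1,suppress=True)
P={}
tiles=[]
for c,b in(("top",[(85,215,110,95),(408,262,110,110)]),("side",[(235,105,110,80),(180,362,132,115)])):
    p=viewer.grab_frame(c); P[c]=p
    for x,y,w,h in b:
        t=cv2.resize(p["img"][y:y+h,x:x+w],None,fx=3.3,fy=3.3,interpolation=cv2.INTER_CUBIC)[:290,:398]
        u=np.zeros((290,398,3),np.uint8); u[:t.shape[0],:t.shape[1]]=t; tiles.append(u)
    hsv=cv2.cvtColor(p["img"],cv2.COLOR_RGB2HSV)
    m=((hsv[:,:,0]>12)&(hsv[:,:,0]<32)&(hsv[:,:,1]>90)&(hsv[:,:,2]>70)).astype(np.uint8)
    n,l,st,ce=cv2.connectedComponentsWithStats(m)
    x,y,w,h=b[0]
    for i in range(1,n):
        if x<ce[i][0]<x+w and y<ce[i][1]<y+h: print(c,ce[i],st[i][4],atz(p,ce[i],93 if st[i][4]>60 else 93))
im=np.vstack([np.hstack(tiles[:2]),np.hstack(tiles[2:])])
cv2.imwrite('pics/crop.png',im[:,:,::-1])
E
python3 m.py
```

```text
top [139.6 261.7] 375 [566.1 356.8  93. ]
top [168.2 256.6] 5 [578.6 293.2  93. ]
top [110.8 266.2] 6 [555.2 420.6  93. ]
side [285.2 122.8] 8 [552.7 417.1  93. ]
side [290.1 135.8] 159 [564.  351.5  93. ]
side [295.6 148.8] 9 [576.  290.6  93. ]
```

View pics/crop.png

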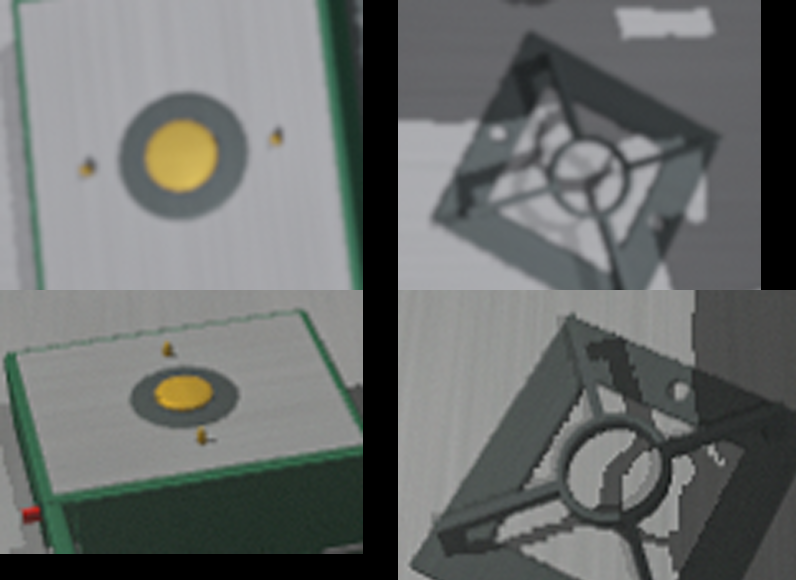

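The crop shows brass pins on either side of the burner. In the top view the support's holes are at about (438,301.7) and (486,329), and in the side view one hole is at about (265,392). Next I'll work out the support pose and the other positions.

Run:
```python
from h import *
np.set_printoptions(precision=1,suppress=True)
t=viewer.grab_frame("top"); s=viewer.grab_frame("side")
def tri(a,b):
    o1,d1=ray(t,a);o2,d2=ray(s,b)
    k=np.linalg.lstsq(np.c_[d1,-d2],o2-o1,rcond=None)[0]; A=o1+d1*k[0];B=o2+d2*k[1]
    return (A+B)/2,np.linalg.norm(A-B)
h1=atz(t,(438,301.7),4);h2=atz(t,(485.9,329.3),4);print("holes",h1,h2,(h1+h2)/2,np.degrees(np.arctan2(*(h1-h2)[1::-1])),np.linalg.norm(h1-h2))
print("side hole",atz(s,(265.2,392.3),4))
c=[atz(t,q,4) for q in[(449,272.5),(505.5,303),(477,359.5),(419.5,328.5)]]
print("corners",c,np.mean(c,0))
for a,b in((0,1),(3,2),(0,3),(1,2)):
    d=c[b]-c[a];print(np.degrees(np.arctan2(d[1],d[0])),np.linalg.norm(d))
print("ring",atz(t,(408+(589-398)/3.3,262+176/3.3),36),atz(s,(180+(618-398)/3.3,362+(468-290)/3.3),36))
print("pins/burner tri",tri((168.2,256.6),(295.6,148.8)),tri((110.8,266.2),(285.2,122.8)),tri((139.6,261.7),(290.1,135.8)))
# cartridge tops: dome stem z 184
print("cart tops",[atz(t,q,184) for q in[(334,224.5),(411.5,223.5)]],[atz(s,q,184) for q in[(334,219.5),(349,287)]])
print("pan rim",[atz(t,q,65) for q in[(319,287),(390,288.5),(390,366),(317.5,363)]])
```

```text
holes [ 489.6 -337.1    4. ] [ 424.8 -450.9    4. ] [ 457.2 -394.     4. ] 60.370994136235446 130.92078988494634
side hole [ 488.7 -341.2    4. ]
corners [array([ 560.7, -366.4,    4. ]), array([ 488.1, -502. ,    4. ]), array([ 353.9, -426.3,    4. ]), array([ 425.4, -290.6,    4. ])] [ 457.  -396.3    4. ]
-118.19039312774535 153.80654444887912
-117.7638306686022 153.3161608466303
150.75079663860348 155.14047691513846
150.5589637261685 154.0092592579771
ring [ 456.8 -393.4   36. ] [ 459.5 -399.4   36. ]
pins/burner tri (array([577.5, 293.5,  91.2]), np.float64(2.733331358984722)) (array([554. , 421.5,  90.4]), np.float64(2.854102728648573)) (array([565.3, 357.8,  89.2]), np.float64(2.709468748678772))
cart tops [array([638.7, -75.1, 184. ]), array([ 643.2, -238.3,  184. ])] [array([638.7, -81. , 184. ]), array([ 647.8, -251.2,  184. ])]
pan rim [array([516.9, -47.8,  65. ]), array([ 515.4, -210.9,   65. ]), array([ 342.1, -208.4,   65. ]), array([347.2, -46. ,  65. ])]
```

```bash
cat > go.py <<'E'
import sys; from h import *
# go.py x y z yaw nrows : rows to reach TCP pose (tool down)
def plan(x,y,z,yaw,n,start=None):
    s=sensors.state(); p0=np.array(s["ee_pos"]); R0=R.from_euler('xyz',s["ee_rot"],degrees=True)
    p1=np.array([x,y,z]); R1=R.from_euler('xyz',[180,0,yaw],degrees=True)
    rv=(R0.inv()*R1).as_rotvec()/n; p=p0; Rc=R0; out=[]
    for i in range(n):
        d=np.round(Rc.inv().apply(p0+(p1-p0)*(i+1)/n-p)/10,2); w=np.round(rv,3)
        out+=list(d)+list(w); p=p+Rc.apply(d*10); Rc=Rc*R.from_rotvec(w)
    for i in range(0,len(out),30): print([float(v) for v in out[i:i+30]])
    print("max step mm",np.linalg.norm(p1-p0)/n)
if __name__=="__main__":
    a=[float(v) for v in sys.argv[1:]]; plan(*a[:4],int(a[4]))
E
python3 go.py 458 -396 110 61 10
```

```text
[3.14, -0.58, 1.18, 0.0, 0.0, -0.075, 3.18, -0.34, 1.18, 0.0, 0.0, -0.075, 3.2, -0.09, 1.18, 0.0, 0.0, -0.075, 3.19, 0.13, 1.18, 0.0, 0.0, -0.075, 3.18, 0.38, 1.18, 0.0, 0.0, -0.075]
[3.13, 0.62, 1.18, 0.0, 0.0, -0.075, 3.08, 0.85, 1.18, 0.0, 0.0, -0.075, 3.01, 1.08, 1.18, 0.0, 0.0, -0.075, 2.92, 1.3, 1.18, 0.0, 0.0, -0.075, 2.82, 1.51, 1.18, 0.0, 0.0, -0.075]
max step mm 34.074109184130265
```

Emit:
step_arm(plan=[3.14,-0.58,1.18,0.0,0.0,-0.075,3.18,-0.34,1.18,0.0,0.0,-0.075,3.2,-0.09,1.18,0.0,0.0,-0.075,3.19,0.13,1.18,0.0,0.0,-0.075,3.18,0.38,1.18,0.0,0.0,-0.075])

```text
time_s: 1.72
ee_pos: [318.3, -470.8, 168.6]
ee_rot: [180.0, 0.0, 39.5]
force: [-0.3, -0.1, -0.1]
gripper_width: 91.4
gripper_force: 0.0
```

Emit:
step_arm(plan=[3.13,0.62,1.18,0.0,0.0,-0.075,3.08,0.85,1.18,0.0,0.0,-0.075,3.01,1.08,1.18,0.0,0.0,-0.075,2.92,1.3,1.18,0.0,0.0,-0.075,2.82,1.51,1.18,0.0,0.0,-0.075])

```text
time_s: 2.13
ee_pos: [459.3, -395.1, 109.5]
ee_rot: [180.0, 0.0, 61.1]
force: [0.3, 0.1, -0.2]
gripper_width: 91.0
gripper_force: 0.0
```

Emit:
step_arm(plan=[0,0,0,0,0,0,0,0,0,0,0,0], hand=7.8)

```text
time_s: 2.3
ee_pos: [458.8, -394.8, 109.0]
ee_rot: [-179.9, -0.0, 61.0]
force: [-0.7, 0.9, 0.1]
gripper_width: 81.1
gripper_force: 0.0
```

Run:
```python
from h import *
np.set_printoptions(precision=1,suppress=True)
s=sensors.state();print(s["ee_pos"],s["ee_rot"],s["gripper_width"])
p=viewer.grab_frame("side");q=viewer.grab_frame("top")
a=cv2.resize(p["img"][330:480,150:320],None,fx=2.35,fy=2.35,interpolation=cv2.INTER_CUBIC)
b=cv2.resize(q["img"][240:390,390:560],None,fx=2.35,fy=2.35,interpolation=cv2.INTER_CUBIC)
cv2.imwrite('pics/a1.png',np.hstack([a,b])[:,:,::-1])
```

```text
[ 458.8 -394.8  109. ] [-179.9   -0.    61. ] 81.08886978738425
```

View pics/a1.png

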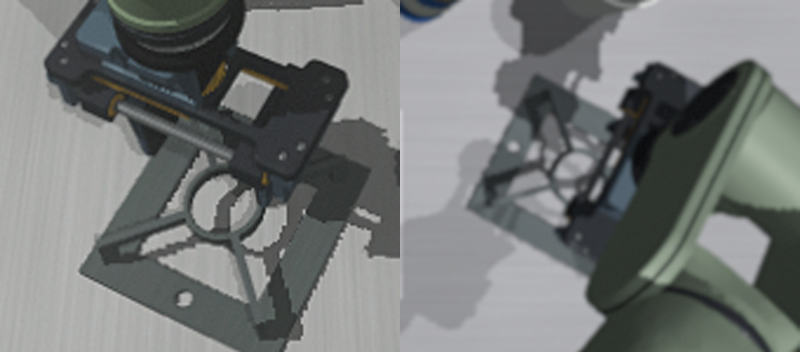

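Both views show the fingers in line above the ring, with nothing under them. I'm going down to grip.

Emit:
step_arm(plan=[-0.1,0,2.0,0,0,0,0,0,2.0,0,0,0,0,0,2.0,0,0,0,0,0,1.3,0,0,0,0,0,0.8,0,0,0])

```text
time_s: 2.82
ee_pos: [455.7, -397.5, 28.1]
ee_rot: [-179.9, -0.0, 60.7]
force: [-0.2, -0.1, -0.4]
gripper_width: 77.8
gripper_force: 0.0
```

Emit:
step_arm(plan=[0,0,0,0,0,0,0,0,0,0,0,0,0,0,0,0,0,0,0,0,0,0,0,0,0,0,0,0,0,0], hand=5.0, newtons=25)

```text
time_s: 3.23
ee_pos: [457.6, -397.5, 30.2]
ee_rot: [179.9, 0.1, 60.8]
force: [-1.7, -0.5, 2.7]
gripper_width: 58.0
gripper_force: 25.0
```

Run:
```python
from h import *
np.set_printoptions(precision=1,suppress=True)
p=viewer.grab_frame("side")
a=atz(p,(265.2,392.3),4);b=atz(p,(228.3,456.8),4);d=a-b
print(a,b,(a+b)/2,np.degrees(np.arctan2(d[1],d[0])),np.linalg.norm(d))
print(sensors.state())
```

```text
[ 488.7 -341.2    4. ] [ 426.3 -454.3    4. ] [ 457.5 -397.7    4. ] 61.0941543008507 129.11995126884426
{'time_s': 3.2833, 'qpos': array([-42. ,  31.4,  99.8,  -0.1,  48.7, -12.9]), 'qvel': array([ 0.1, -0.1,  0.1, -0. , -0.1,  0.1]), 'effort': array([  1.5, -45.2, -17.2,   0.6,  -0.4,  -0.1]), 'ee_pos': array([ 457.6, -397.5,   30.1]), 'ee_rot': array([179.9,   0.1,  60.8]), 'force': array([-2. , -1.4,  4.9]), 'torque': array([-0.2,  0.4, -0. ]), 'gripper_force': 25.000650174042676, 'gripper_width': 58.079595292313435}
```

Emit:
step_arm(plan=[0,0,-1.5,0,0,0,0,0,-3.5,0,0,0,0,0,-4.0,0,0,0,0,0,-4.0,0,0,0,0,0,-4.0,0,0,0])

```text
time_s: 3.7
ee_pos: [457.2, -396.1, 200.2]
ee_rot: [-179.9, -0.0, 60.8]
force: [0.7, -0.9, -2.1]
gripper_width: 58.3
gripper_force: 25.0
```

Emit:
step_arm(plan=[0,0,-4.0,0,0,0,0,0,-2.0,0,0,0,0,0,0,0,0,0])

```text
time_s: 3.95
ee_pos: [459.5, -398.2, 264.8]
ee_rot: [179.3, 0.1, 60.9]
force: [1.3, -0.3, -2.6]
gripper_width: 58.3
gripper_force: 25.0
```

```bash
python3 go.py 565 354 260 100.4 25; python3 -c "
from h import *
print(sensors.state()['force'],sensors.state()['ee_pos'],sensors.state()['gripper_width'])"
```

```text
[2.83, -1.1, 0.0, 0.0, 0.0, -0.028, 2.87, -1.01, 0.0, 0.0, 0.0, -0.028, 2.89, -0.94, 0.0, 0.0, 0.0, -0.028, 2.91, -0.86, 0.0, 0.0, 0.0, -0.028, 2.94, -0.77, 0.0, 0.0, 0.0, -0.028]
[2.96, -0.69, 0.0, 0.0, 0.0, -0.028, 2.98, -0.61, 0.0, 0.0, 0.0, -0.028, 2.99, -0.52, 0.0, 0.0, 0.0, -0.028, 3.0, -0.44, 0.0, 0.0, 0.0, -0.028, 3.02, -0.36, 0.0, 0.0, 0.0, -0.028]
[3.03, -0.27, 0.0, 0.0, 0.0, -0.028, 3.03, -0.19, 0.0, 0.0, 0.0, -0.028, 3.04, -0.1, 0.0, 0.0, 0.0, -0.028, 3.04, -0.02, 0.0, 0.0, 0.0, -0.028, 3.03, 0.07, 0.01, 0.0, 0.0, -0.028]
[3.04, 0.16, -0.0, 0.0, 0.0, -0.028, 3.03, 0.23, -0.0, 0.0, 0.0, -0.028, 3.02, 0.33, -0.0, 0.0, 0.0, -0.028, 3.01, 0.4, -0.0, 0.0, 0.0, -0.028, 3.0, 0.5, -0.0, 0.0, 0.0, -0.028]
[2.98, 0.57, -0.0, 0.0, 0.0, -0.028, 2.97, 0.66, -0.0, 0.0, 0.0, -0.028, 2.94, 0.74, -0.0, 0.0, 0.0, -0.028, 2.93, 0.82, -0.0, 0.0, 0.0, -0.028, 2.9, 0.91, -0.0, 0.0, 0.0, -0.028]
max step mm 30.38307882198191
[ 1.26939287 -0.31704628 -2.59168194] [ 459.51644877 -398.20168141  264.79844752] 58.26007583498459
```

Emit:
step_arm(plan=[2.83,-1.1,0.0,0.0,0.0,-0.028,2.87,-1.01,0.0,0.0,0.0,-0.028,2.89,-0.94,0.0,0.0,0.0,-0.028,2.91,-0.86,0.0,0.0,0.0,-0.028,2.94,-0.77,0.0,0.0,0.0,-0.028])

```text
time_s: 4.37
ee_pos: [477.5, -244.3, 256.1]
ee_rot: [-179.7, -0.1, 68.9]
force: [0.5, 0.1, -2.5]
gripper_width: 58.2
gripper_force: 25.0
```

Emit:
step_arm(plan=[2.96,-0.69,0.0,0.0,0.0,-0.028,2.98,-0.61,0.0,0.0,0.0,-0.028,2.99,-0.52,0.0,0.0,0.0,-0.028,3.0,-0.44,0.0,0.0,0.0,-0.028,3.02,-0.36,0.0,0.0,0.0,-0.028])

```text
time_s: 4.78
ee_pos: [498.5, -94.1, 256.3]
ee_rot: [-179.7, -0.0, 77.0]
force: [0.5, -0.1, -4.7]
gripper_width: 58.3
gripper_force: 25.0
```

Emit:
step_arm(plan=[3.03,-0.27,0.0,0.0,0.0,-0.028,3.03,-0.19,0.0,0.0,0.0,-0.028,3.04,-0.1,0.0,0.0,0.0,-0.028,3.04,-0.02,0.0,0.0,0.0,-0.028,3.03,0.07,0.0,0.0,0.0,-0.028])

```text
time_s: 5.2
ee_pos: [519.5, 56.0, 256.2]
ee_rot: [-179.7, 0.0, 85.0]
force: [0.6, 0.2, -3.2]
gripper_width: 58.1
gripper_force: 25.0
```

Emit:
step_arm(plan=[3.04,0.16,0.0,0.0,0.0,-0.028,3.03,0.23,0.0,0.0,0.0,-0.028,3.02,0.33,0.0,0.0,0.0,-0.028,3.01,0.4,0.0,0.0,0.0,-0.028,3.0,0.5,0.0,0.0,0.0,-0.028])

```text
time_s: 5.62
ee_pos: [540.8, 206.3, 255.9]
ee_rot: [-179.7, 0.1, 93.0]
force: [1.9, -0.5, -4.8]
gripper_width: 58.4
gripper_force: 25.0
```

Emit:
step_arm(plan=[2.98,0.57,0.0,0.0,0.0,-0.028,2.97,0.66,0.0,0.0,0.0,-0.028,2.94,0.74,0.0,0.0,0.0,-0.028,2.93,0.82,0.0,0.0,0.0,-0.028,2.9,0.91,0.0,0.0,0.0,-0.028])

```text
time_s: 6.03
ee_pos: [562.0, 356.6, 255.5]
ee_rot: [-179.7, 0.1, 101.0]
force: [0.4, 0.2, -2.8]
gripper_width: 58.1
gripper_force: 25.0
```

Emit:
step_arm(plan=[0,0,2.5,0,0,0,0,0,3.0,0,0,0,0,0,3.0,0,0,0,0,0,2.0,0,0,0,0,0,0,0,0,0])

```text
time_s: 6.45
ee_pos: [558.8, 353.1, 145.3]
ee_rot: [-179.1, 0.3, 101.0]
force: [-0.5, -0.6, -5.5]
gripper_width: 58.2
gripper_force: 25.0
```

Emit:
step_arm(plan=[0,0,0,0,0,0,0,0,0,0,0,0,0,0,0,0,0,0])

```text
time_s: 6.7
ee_pos: [564.0, 355.9, 155.5]
ee_rot: [179.8, -0.1, 100.9]
force: [-0.1, -0.1, -2.6]
gripper_width: 58.3
gripper_force: 25.0
```

Run:
```python
from h import *
np.set_printoptions(precision=1,suppress=True)
s=sensors.state();print(s["ee_pos"],s["ee_rot"],s["force"],s["gripper_width"])
q=viewer.grab_frame("top");p=viewer.grab_frame("side");
for n in("ring","support"):
  for r in (viewer.pinpoint(n,q)[:1]+viewer.pinpoint(n,p)[:1]): print(n,r)
a=cv2.resize(q["img"][190:340,70:250],None,fx=2.2,fy=2.2,interpolation=cv2.INTER_CUBIC)
b=cv2.resize(p["img"][80:230,200:380],None,fx=2.2,fy=2.2,interpolation=cv2.INTER_CUBIC)
cv2.imwrite('pics/a2.png',np.hstack([a,b])[:,:,::-1])
np.save('/tmp/q.npy',q,allow_pickle=True);np.save('/tmp/p.npy',p,allow_pickle=True)
```

```text
[564.  355.9 155.5] [179.8  -0.1 100.9] [-0.1 -0.1 -2.6] 58.26720386172375
ring {'location': [132.2, 260.5], 'score': 0.86}
ring {'location': [288.5, 113.9], 'score': 0.57}
support {'location': [131.6, 260.8], 'score': 0.82}
support {'location': [289.2, 125.1], 'score': 0.69}
```

View pics/a2.png

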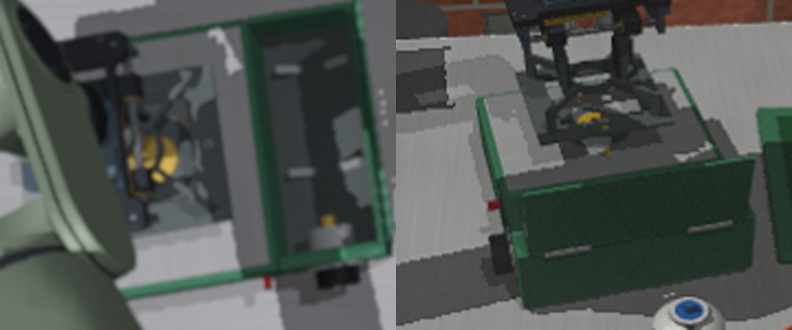

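The top view shows the support over the burner, half hidden by the wrist. The side view shows its frame corners at crop (537,143), (676,117) and (653,70), and it hangs level. I'll fit the frame corners to a model in both cameras.

Run:
```python
from h import *
q=np.load('/tmp/q.npy',allow_pickle=True).item();p=np.load('/tmp/p.npy',allow_pickle=True).item()
T=np.array([564,355.9]);yaw=np.radians(100.9-90);z=125.5
ux=np.array([np.cos(yaw),np.sin(yaw)]);uy=np.array([-ux[1],ux[0]])
def W(a,b,h): 
    v=T+1.4*uy+a*ux+b*uy; return [v[0],v[1],z+h]
out=[]
for pic,(x,y,w,h),f in((q,(105,205,85,100),4.7),(p,(255,95,85,65),4.7)):
    im=cv2.resize(pic["img"][y:y+h,x:x+w],None,fx=f,fy=f,interpolation=cv2.INTER_CUBIC)
    def px(X): return tuple(int(round(v)) for v in (proj(pic,X)-[x-.5,y-.5])*f)
    cs=[px(W(80*a,80*b,4)) for a,b in((1,1),(1,-1),(-1,-1),(-1,1))]
    cv2.polylines(im,[np.array(cs)],True,(255,0,0),1)
    for b in(65,-65):
        cv2.circle(im,px(W(0,b,4)),3,(255,255,0),1)
    cv2.circle(im,px(W(0,0,36)),3,(0,255,255),1)
    u=np.zeros((480,400,3),np.uint8);im=im[:480,:400];u[:im.shape[0],:im.shape[1]]=im;out.append(u)
cv2.imwrite('pics/a3.png',np.hstack(out)[:,:,::-1])
```

```text
(no output)
```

View pics/a3.png

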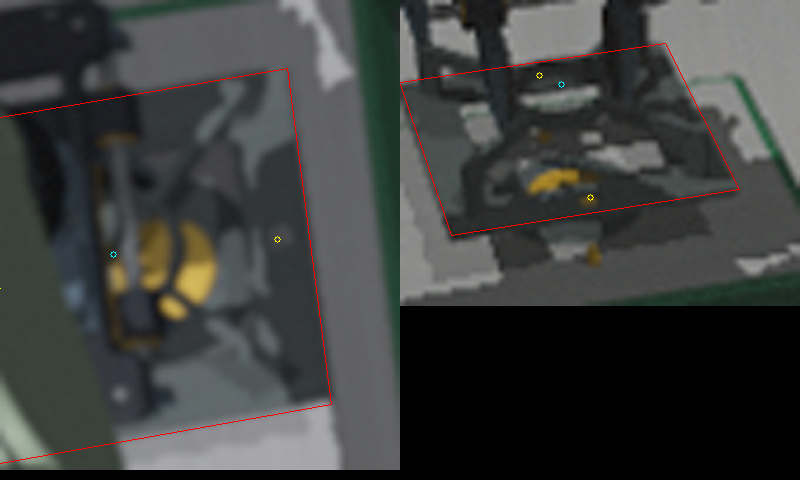

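The model overlay agrees with both views to within a few mm. I'm shifting by the combined correction and going down to just above the pins.

Emit:
step_arm(plan=[-0.34,0.11,0,0,0,0.007,0,0,0.8,0,0,0,0,0,0.8,0,0,0,0,0,0.7,0,0,0,0,0,0,0,0,0])

```text
time_s: 7.42
ee_pos: [563.9, 351.6, 128.4]
ee_rot: [-179.8, 0.1, 100.5]
force: [-0.7, -0.1, -3.4]
gripper_width: 58.1
gripper_force: 25.0
```

Emit:
step_arm(plan=[0,0,0,0,0,0,0,0,0,0,0,0,0,0,0,0,0,0])

```text
time_s: 7.67
ee_pos: [565.0, 352.4, 131.1]
ee_rot: [180.0, -0.0, 100.5]
force: [-0.7, -0.1, -3.5]
gripper_width: 57.9
gripper_force: 25.0
```

```bash
cat > ov.py <<'E'
from h import *
import sys
n=sys.argv[1]
np.set_printoptions(precision=1,suppress=True)
s=sensors.state();print(s["ee_pos"],s["ee_rot"],s["force"],s["gripper_width"])
q=viewer.grab_frame("top");p=viewer.grab_frame("side")
T=s["ee_pos"][:2];yaw=np.radians(s["ee_rot"][2]-90);z=s["ee_pos"][2]-30
ux=np.array([np.cos(yaw),np.sin(yaw)]);uy=np.array([-ux[1],ux[0]])
def W(a,b,h):
    v=T+1.4*uy+a*ux+b*uy; return [v[0],v[1],z+h]
out=[]
for pic,(x,y,w,h),f in((q,(105,215,80,90),5),(p,(255,105,80,65),5)):
    im=cv2.resize(pic["img"][y:y+h,x:x+w],None,fx=f,fy=f,interpolation=cv2.INTER_CUBIC)
    def px(X): return tuple(int(round(v)) for v in (proj(pic,X)-[x-.5,y-.5])*f)
    cs=[px(W(80*a,80*b,4)) for a,b in((1,1),(1,-1),(-1,-1),(-1,1))]
    for c in cs: cv2.circle(im,c,2,(255,0,0),-1)
    for b in(65,-65): print("hole",px(W(0,b,4)))
    u=np.zeros((480,400,3),np.uint8);im=im[:480,:400];u[:im.shape[0],:im.shape[1]]=im;out.append(u)
I=np.hstack(out); I=np.clip(I*1.6,0,255).astype(np.uint8)
cv2.imwrite('pics/%s.png'%n,I[:,:,::-1])
E
python3 ov.py a4
```

```text
[565.  352.4 131.1] [180.   -0.  100.5] [-0.7 -0.1 -3.5] 57.940795713119755
hole (27, 260)
hole (318, 211)
hole (153, 72)
hole (206, 203)
```

View pics/a4.png

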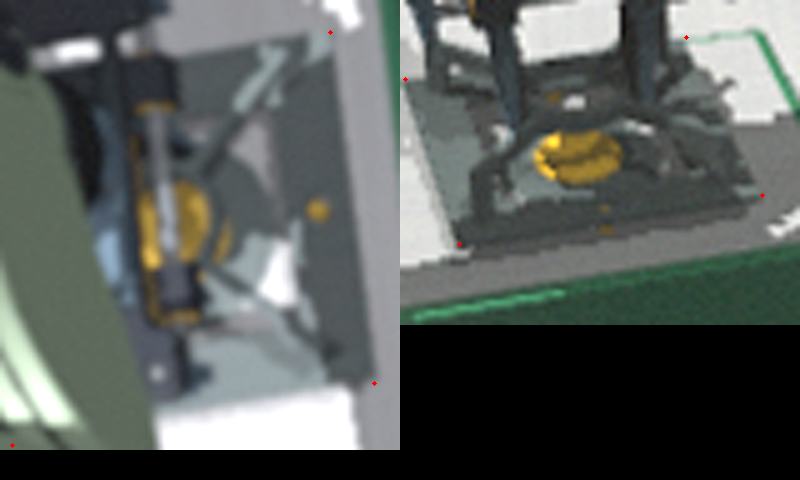

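The top view shows a brass pin inside the hole at (318,209), with the prediction at (318,211). The side view shows the pin through the hole at (605,208). I'm nudging about 1 mm towards +y and lowering.

Emit:
step_arm(plan=[0.12,-0.05,0.5,0,0,0,0,0,0.3,0,0,0,0,0,0.2,0,0,0,0,0,0,0,0,0,0,0,0,0,0,0])

```text
time_s: 8.18
ee_pos: [564.9, 354.4, 120.9]
ee_rot: [179.9, -0.1, 100.5]
force: [3.3, 4.7, -4.5]
gripper_width: 58.5
gripper_force: 25.0
```

Emit:
step_arm(plan=[0,0,0.2,0,0,0,0,0,0.2,0,0,0,0,0,0.2,0,0,0,0,0,0,0,0,0,0,0,0,0,0,0])

```text
time_s: 8.6
ee_pos: [565.0, 354.5, 116.0]
ee_rot: [179.8, -0.1, 100.5]
force: [2.6, 6.2, 0.7]
gripper_width: 58.1
gripper_force: 25.0
```

Emit:
step_arm(plan=[0.12,0.04,0.1,0,0,0,0,0,0.1,0,0,0,0,0,0.1,0,0,0,0,0,0,0,0,0])

```text
time_s: 8.93
ee_pos: [564.9, 354.9, 115.1]
ee_rot: [179.8, -0.0, 100.6]
force: [-0.3, 2.1, 11.9]
gripper_width: 58.0
gripper_force: 25.0
```

Contact is at the expected height, so I'm releasing it and looking.

Emit:
step_arm(plan=[0,0,0,0,0,0,0,0,0,0,0,0,0,0,0,0,0,0,0,0,0,0,0,0], hand=7.8)

```text
time_s: 9.27
ee_pos: [563.7, 353.8, 111.2]
ee_rot: [-179.9, 0.1, 100.6]
force: [0.0, -0.0, -0.4]
gripper_width: 77.5
gripper_force: 0.0
```

Emit:
step_arm(plan=[0,0,-1.0,0,0,0,0,0,-2.5,0,0,0,0,0,-4.0,0,0,0,0,0,-4.0,0,0,0,0,0,-4.0,0,0,0])

```text
time_s: 9.68
ee_pos: [563.9, 354.2, 268.9]
ee_rot: [-179.9, 0.0, 100.5]
force: [1.3, 0.4, -1.0]
gripper_width: 78.4
gripper_force: 0.0
```

```bash
python3 go.py 641 -78 270 90 15
```

```text
[-2.93, -0.02, -0.01, -0.0, 0.0, 0.012, -2.92, 0.01, -0.0, -0.0, 0.0, 0.012, -2.93, 0.05, -0.01, -0.0, 0.0, 0.012, -2.92, 0.08, -0.0, -0.0, 0.0, 0.012, -2.93, 0.12, -0.01, -0.0, 0.0, 0.012]
[-2.92, 0.16, -0.0, -0.0, 0.0, 0.012, -2.92, 0.18, -0.01, -0.0, 0.0, 0.012, -2.92, 0.23, -0.0, -0.0, 0.0, 0.012, -2.91, 0.26, -0.01, -0.0, 0.0, 0.012, -2.92, 0.29, -0.0, -0.0, 0.0, 0.012]
[-2.9, 0.33, -0.01, -0.0, 0.0, 0.012, -2.91, 0.36, -0.0, -0.0, 0.0, 0.012, -2.9, 0.4, -0.01, -0.0, 0.0, 0.012, -2.89, 0.44, -0.0, -0.0, 0.0, 0.012, -2.89, 0.46, -0.01, -0.0, 0.0, 0.012]
max step mm 29.2659735003989
```

Emit:
step_arm(plan=[-2.93,0,0,0,0,0.012,-2.92,0,0,0,0,0.012,-2.93,0.05,0,0,0,0.012,-2.92,0.08,0,0,0,0.012,-2.93,0.12,0,0,0,0.012], hand=9.12)

```text
time_s: 10.1
ee_pos: [589.9, 209.1, 267.6]
ee_rot: [180.0, 0.0, 97.1]
force: [0.1, 0.5, 0.8]
gripper_width: 91.0
gripper_force: 0.0
```

Emit:
step_arm(plan=[-2.92,0.16,0,0,0,0.012,-2.92,0.18,0,0,0,0.012,-2.92,0.23,0,0,0,0.012,-2.91,0.26,0,0,0,0.012,-2.92,0.29,0,0,0,0.012])

```text
time_s: 10.52
ee_pos: [615.7, 64.9, 267.5]
ee_rot: [-180.0, 0.0, 93.6]
force: [1.1, 0.0, 0.3]
gripper_width: 91.3
gripper_force: 0.0
```

Run:
```python
from h import *
np.set_printoptions(precision=1,suppress=True)
q=viewer.grab_frame("top");p=viewer.grab_frame("side")
A=cv2.resize(q["img"][205:325,85:185],None,fx=4,fy=4,interpolation=cv2.INTER_CUBIC)
B=cv2.resize(p["img"][80:200,235:335],None,fx=4,fy=4,interpolation=cv2.INTER_CUBIC)
cv2.imwrite('pics/a5.png',np.hstack([A,B])[:,:,::-1])
for c in(q,p):
  # cartridge dome cap: blue blob above
  hsv=cv2.cvtColor(c["img"],cv2.COLOR_RGB2HSV)
  m=((abs(hsv[:,:,0].astype(int)-108)<14)&(hsv[:,:,1]>130)&(hsv[:,:,2]>50)).astype(np.uint8)
  n,l,st,ce=cv2.connectedComponentsWithStats(m)
  for i in range(1,n):
    if st[i][4]>20: print(ce[i],st[i],atz(c,ce[i],178))
  for n in("support","ring"):
    for r in viewer.pinpoint(n,c)[:1]: print(n,r["score"],r["location"],atz(c,r["location"],85 if n=="support" else 115))
```

```text
[413. 222.] [409 218   9   9  69] [ 647.8 -242.9  178. ]
[333.3 225.5] [329 221  10  10  72] [637.8 -74.  178. ]
[398.5 236.8] [393 227  15  16  46] [ 615.4 -211.4  178. ]
[392.  244.3] [387 237  14  12  32] [ 599.3 -197.5  178. ]
support 0.56 [141.0, 261.3] [568.1 356.4  85. ]
ring 0.69 [135.9, 264.5] [557.1 356.9 115. ]
[332.7 220.5] [327 217  12   8  75] [636.5 -77.3 178. ]
[329.2 239.6] [318 234  24   9  47] [ 624.9 -129.   178. ]
[323.7 249.8] [317 240  15  20 171] [ 612.3 -154.7  178. ]
[322.2 278. ] [318 269  11  18 103] [ 604.1 -222.3  178. ]
[347.7 287.1] [342 282  13  11 102] [ 646.3 -246.4  178. ]
[339.4 308.1] [332 303  16   9  27] [ 627.2 -289.9  178. ]
[335.2 317.3] [330 306  17  23 128] [ 618.4 -307.8  178. ]
[333.3 343.1] [330 335  11  17  68] [ 610.5 -356.9  178. ]
support 0.73 [288.2, 137.0] [558.6 358.3  85. ]
ring 0.74 [288.9, 127.3] [562.  359.1 115. ]
```

View pics/a5.png

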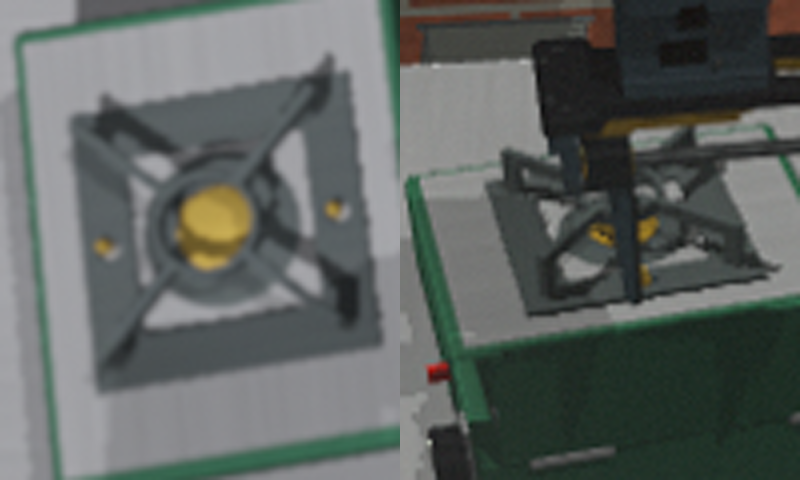

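The top view shows both pins standing in the holes and the support flat and square to the stove, so it is seated. Next are the cartridges: a at about (637,-76) and b at about (647,-244).

```bash
python3 go.py 637 -76 262 90 5
```

```text
[-2.89, 0.24, 0.1, -0.0, -0.0, 0.013, -2.88, 0.28, 0.1, -0.0, -0.0, 0.013, -2.88, 0.32, 0.11, -0.0, -0.0, 0.013, -2.87, 0.35, 0.1, -0.0, -0.0, 0.013, -2.87, 0.39, 0.1, -0.0, -0.0, 0.013]
max step mm 28.984198677381897
```

Emit:
step_arm(plan=[-2.89,0.24,0.1,0,0,0.013,-2.88,0.28,0.1,0,0,0.013,-2.88,0.32,0.1,0,0,0.013,-2.87,0.35,0.1,0,0,0.013,-2.87,0.39,0.1,0,0,0.013])

```text
time_s: 11.23
ee_pos: [637.2, -76.3, 262.1]
ee_rot: [180.0, -0.0, 90.1]
force: [0.3, 0.2, 0.2]
gripper_width: 91.1
gripper_force: 0.0
```

Emit:
step_arm(plan=[0,0,0,0,0,0,0,0,0,0,0,0,0,0,0,0,0,0])

```text
time_s: 11.48
ee_pos: [637.0, -75.3, 262.0]
ee_rot: [-180.0, -0.0, 90.0]
force: [1.3, 0.2, -0.2]
gripper_width: 91.4
gripper_force: 0.0
```

Going down 127 mm and gripping with 25 N.

Emit:
step_arm(plan=[0,0,2.5,0,0,0,0,0,2.8,0,0,0,0,0,2.8,0,0,0,0,0,2.6,0,0,0,0,0,2.0,0,0,0])

```text
time_s: 11.9
ee_pos: [636.1, -74.4, 133.0]
ee_rot: [-179.9, -0.0, 90.1]
force: [-0.2, -0.1, 0.1]
gripper_width: 91.3
gripper_force: 0.0
```

Emit:
step_arm(plan=[0,0,0,0,0,0,0,0,0,0,0,0,0,0,0,0,0,0,0,0,0,0,0,0,0,0,0,0,0,0], hand=5.5, newtons=30)

```text
time_s: 12.32
ee_pos: [638.1, -76.5, 137.1]
ee_rot: [179.8, 0.0, 90.0]
force: [-1.1, 0.6, 2.4]
gripper_width: 65.9
gripper_force: 30.0
```

Emit:
step_arm(plan=[0,0,-0.5,0,0,0,0,0,-1.0,0,0,0,0,0,-1.0,0,0,0,0,0,-0.5,0,0,0,0,0,0,0,0,0])

```text
time_s: 12.73
ee_pos: [638.2, -77.0, 167.2]
ee_rot: [179.8, 0.0, 89.9]
force: [-0.1, -0.2, -2.3]
gripper_width: 65.7
gripper_force: 30.0
```

Emit:
step_arm(plan=[0,0,0,0,0,0,0,0,0,0,0,0,0,0,0,0,0,0,0,0,0,0,0,0,0,0,0,0,0,0])

```text
time_s: 13.15
ee_pos: [636.9, -76.7, 164.5]
ee_rot: [-180.0, -0.0, 89.9]
force: [-0.7, -0.3, -3.4]
gripper_width: 65.4
gripper_force: 30.0
```

Emit:
step_arm(plan=[0,0,0,0,0,0,0,0,0,0,0,0,0,0,0,0,0,0,0,0,0,0,0,0,0,0,0,0,0,0])

```text
time_s: 13.57
ee_pos: [637.1, -76.8, 164.9]
ee_rot: [-180.0, 0.0, 89.9]
force: [0.1, 0.1, -2.6]
gripper_width: 65.7
gripper_force: 30.0
```

Emit:
step_arm(plan=[0,0,0,0,0,0])

```text
time_s: 13.65
ee_pos: [637.1, -76.8, 165.0]
ee_rot: [180.0, 0.0, 89.9]
force: [0.6, 0.5, -3.7]
gripper_width: 65.6
gripper_force: 30.0
```

Emit:
step_arm(plan=[0,0,0,0,0,0])

```text
time_s: 13.73
ee_pos: [637.1, -76.8, 165.0]
ee_rot: [180.0, 0.0, 89.9]
force: [-0.1, -0.1, -3.5]
gripper_width: 65.4
gripper_force: 30.0
```

Emit:
step_arm(plan=[0,0,0,0,0,0])

```text
time_s: 13.82
ee_pos: [637.1, -76.8, 165.0]
ee_rot: [180.0, 0.0, 89.9]
force: [0.7, -0.8, -4.3]
gripper_width: 65.5
gripper_force: 30.0
```

a reads about 3.5 N, so it looks like the heavier one. I'm putting it back and hefting b.

Emit:
step_arm(plan=[0,0,0.8,0,0,0,0,0,1.0,0,0,0,0,0,0.6,0,0,0,0,0,0.3,0,0,0,0,0,0,0,0,0])

```text
time_s: 14.23
ee_pos: [636.6, -76.7, 137.4]
ee_rot: [-179.9, -0.0, 89.9]
force: [0.7, -0.4, -3.4]
gripper_width: 65.7
gripper_force: 30.0
```

Emit:
step_arm(plan=[0,0,0.1,0,0,0,0,0,0,0,0,0,0,0,0,0,0,0])

```text
time_s: 14.48
ee_pos: [636.9, -76.7, 137.3]
ee_rot: [-180.0, 0.0, 89.9]
force: [-2.3, 0.1, 1.8]
gripper_width: 65.9
gripper_force: 30.0
```

Contact. I'm opening and going up.

Emit:
step_arm(plan=[0,0,0,0,0,0,0,0,0,0,0,0,0,0,0,0,0,0,0,0,0,0,0,0], hand=9.12)

```text
time_s: 14.82
ee_pos: [637.5, -76.8, 137.0]
ee_rot: [179.9, 0.0, 89.9]
force: [-1.1, 1.1, -0.2]
gripper_width: 88.9
gripper_force: 0.0
```

Emit:
step_arm(plan=[0,0,-2.0,0,0,0,0,0,-3.0,0,0,0,0,0,-3.0,0,0,0,0,0,-2.5,0,0,0,0,0,-2.0,0,0,0])

```text
time_s: 15.23
ee_pos: [637.8, -76.8, 264.5]
ee_rot: [179.8, 0.0, 89.9]
force: [0.5, 0.1, -0.1]
gripper_width: 91.6
gripper_force: 0.0
```

Emit:
step_arm(plan=[-2.8,0.17,0,0,0,0,-2.8,0.17,0,0,0,0,-2.8,0.17,0,0,0,0,-2.8,0.17,0,0,0,0,-2.8,0.17,0,0,0,0])

```text
time_s: 15.65
ee_pos: [645.6, -218.0, 262.0]
ee_rot: [180.0, 0.0, 90.0]
force: [0.9, 0.5, -0.2]
gripper_width: 91.4
gripper_force: 0.0
```

Emit:
step_arm(plan=[-2.8,0.17,0,0,0,0,0,0,0,0,0,0,0,0,0,0,0,0,0,0,0,0,0,0])

```text
time_s: 15.98
ee_pos: [647.1, -244.4, 261.7]
ee_rot: [-180.0, -0.0, 89.9]
force: [0.9, 0.1, 0.4]
gripper_width: 91.1
gripper_force: 0.0
```

Run:
```python
from h import *
np.set_printoptions(precision=1,suppress=True)
q=viewer.grab_frame("top");p=viewer.grab_frame("side");print(sensors.state()["ee_pos"])
for c in(q,p):
  for r in viewer.pinpoint("cartridge_a",c): print(r["score"],atz(c,r["location"],0))
```

```text
[ 647.2 -243.6  262.1]
0.95 [634.7 -77.9   0. ]
0.79 [ 642.  -240.8    0. ]
0.97 [ 646.7 -238.     0. ]
0.78 [641.9 -80.7  -0. ]
```

Emit:
step_arm(plan=[0,0,2.5,0,0,0,0,0,2.8,0,0,0,0,0,2.8,0,0,0,0,0,2.4,0,0,0,0,0,2.0,0,0,0])

```text
time_s: 16.6
ee_pos: [646.5, -243.5, 135.1]
ee_rot: [-179.9, -0.0, 90.0]
force: [-0.1, -0.8, 0.7]
gripper_width: 91.4
gripper_force: 0.0
```

Emit:
step_arm(plan=[0,0,0,0,0,0,0,0,0,0,0,0,0,0,0,0,0,0,0,0,0,0,0,0,0,0,0,0,0,0], hand=5.5)

```text
time_s: 17.02
ee_pos: [648.2, -244.9, 139.2]
ee_rot: [179.8, 0.1, 90.0]
force: [0.2, 0.6, 3.5]
gripper_width: 65.3
gripper_force: 30.0
```

Emit:
step_arm(plan=[0,0,-0.5,0,0,0,0,0,-1.0,0,0,0,0,0,-1.0,0,0,0,0,0,-0.5,0,0,0,0,0,0,0,0,0])

```text
time_s: 17.43
ee_pos: [648.2, -245.2, 169.5]
ee_rot: [179.8, 0.1, 89.9]
force: [1.6, -0.3, -1.8]
gripper_width: 65.5
gripper_force: 30.0
```

Emit:
step_arm(plan=[0,0,0,0,0,0,0,0,0,0,0,0,0,0,0,0,0,0,0,0,0,0,0,0,0,0,0,0,0,0])

```text
time_s: 17.85
ee_pos: [646.9, -244.7, 166.4]
ee_rot: [-180.0, -0.0, 89.9]
force: [-0.5, 0.3, -2.3]
gripper_width: 65.4
gripper_force: 30.0
```

Emit:
step_arm(plan=[0,0,0,0,0,0,0,0,0,0,0,0,0,0,0,0,0,0,0,0,0,0,0,0,0,0,0,0,0,0])

```text
time_s: 18.27
ee_pos: [647.1, -244.8, 166.9]
ee_rot: [-180.0, 0.0, 89.9]
force: [0.1, -1.0, -1.6]
gripper_width: 65.5
gripper_force: 30.0
```

Emit:
step_arm(plan=[0,0,0,0,0,0])

```text
time_s: 18.35
ee_pos: [647.1, -244.8, 167.0]
ee_rot: [180.0, 0.0, 89.9]
force: [0.3, 0.3, -1.5]
gripper_width: 65.7
gripper_force: 30.0
```

Emit:
step_arm(plan=[0,0,0,0,0,0])

```text
time_s: 18.43
ee_pos: [647.1, -244.8, 167.0]
ee_rot: [180.0, 0.0, 89.9]
force: [-0.7, -0.2, -2.9]
gripper_width: 65.7
gripper_force: 30.0
```

Emit:
step_arm(plan=[0,0,0,0,0,0])

```text
time_s: 18.52
ee_pos: [647.1, -244.8, 167.0]
ee_rot: [180.0, 0.0, 89.9]
force: [0.7, -0.5, -1.7]
gripper_width: 65.4
gripper_force: 30.0
```

b reads about 2.0 N, so it is the lighter. I'm taking it to the middle of the pan.

Emit:
step_arm(plan=[0,0,-1.5,0,0,0,0,0,-2.5,0,0,0,0,0,-2.5,0,0,0,0,0,-2.0,0,0,0,0.3,-0.7,-1.0,0,0,0])

```text
time_s: 18.93
ee_pos: [641.7, -242.5, 265.0]
ee_rot: [179.7, 0.1, 89.9]
force: [-0.2, 0.0, -1.8]
gripper_width: 65.4
gripper_force: 30.0
```

Emit:
step_arm(plan=[1.3,-2.4,0,0,0,0,1.4,-2.7,0,0,0,0,1.4,-2.7,0,0,0,0,1.4,-2.7,0,0,0,0,1.4,-2.7,0,0,0,0])

```text
time_s: 19.35
ee_pos: [505.8, -171.6, 261.2]
ee_rot: [-179.9, -0.0, 89.9]
force: [-0.3, -0.8, -1.6]
gripper_width: 65.2
gripper_force: 30.0
```

Emit:
step_arm(plan=[1.4,-2.7,0,0,0,0,1.4,-2.4,0,0,0,0,1.0,-1.7,0,0,0,0,0.4,-0.8,0,0,0,0,0,0,0,0,0,0])

```text
time_s: 19.77
ee_pos: [430.2, -129.7, 262.0]
ee_rot: [-180.0, -0.0, 90.0]
force: [0.0, -0.3, -1.3]
gripper_width: 65.8
gripper_force: 30.0
```

Emit:
step_arm(plan=[0,0,0,0,0,0,0,0,0,0,0,0,0,0,0,0,0,0])

```text
time_s: 20.02
ee_pos: [433.3, -131.1, 261.7]
ee_rot: [180.0, 0.0, 89.9]
force: [-0.5, 0.3, -2.4]
gripper_width: 65.3
gripper_force: 30.0
```

Run:
```python
from h import *
np.set_printoptions(precision=1,suppress=True)
q=viewer.grab_frame("top");p=viewer.grab_frame("side");print(sensors.state()["ee_pos"],sensors.state()["ee_rot"])
A=q["img"][200:400,240:440];B=p["img"][200:400,150:350]
cv2.imwrite('pics/a6.png',cv2.resize(np.hstack([A,B]),None,fx=2,fy=2)[:,:,::-1])
```

```text
[ 433.  -131.   261.6] [-180.     0.    89.9]
```

View pics/a6.png

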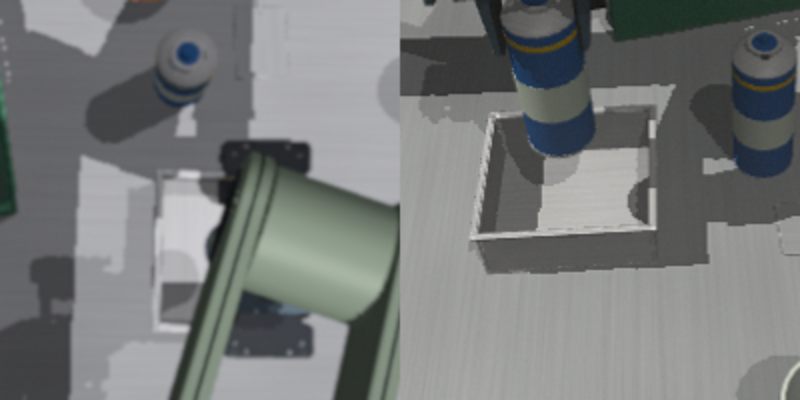

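The cartridge hangs upright over the middle of the pan, and a still stands. I'm lowering it.

Emit:
step_arm(plan=[0,0,2.0,0,0,0,0,0,2.5,0,0,0,0,0,2.5,0,0,0,0,0,2.0,0,0,0,0,0,1.2,0,0,0])

```text
time_s: 20.53
ee_pos: [431.4, -130.4, 157.5]
ee_rot: [-179.8, -0.1, 89.9]
force: [-0.2, -0.2, -2.0]
gripper_width: 65.4
gripper_force: 30.0
```

Emit:
step_arm(plan=[0,0,0.6,0,0,0,0,0,0.4,0,0,0,0,0,0.3,0,0,0,0,0,0,0,0,0,0,0,0,0,0,0])

```text
time_s: 20.95
ee_pos: [432.8, -130.8, 147.5]
ee_rot: [179.9, 0.0, 89.9]
force: [0.1, -0.0, -0.9]
gripper_width: 65.3
gripper_force: 30.0
```

Emit:
step_arm(plan=[0,0,0.2,0,0,0,0,0,0,0,0,0,0,0,0,0,0,0])

```text
time_s: 21.2
ee_pos: [432.3, -130.6, 145.3]
ee_rot: [180.0, 0.0, 89.9]
force: [-0.9, -0.6, -2.0]
gripper_width: 65.9
gripper_force: 30.0
```

Emit:
step_arm(plan=[0,0,0.15,0,0,0,0,0,0.1,0,0,0,0,0,0,0,0,0,0,0,0,0,0,0])

```text
time_s: 21.53
ee_pos: [432.5, -130.6, 143.2]
ee_rot: [179.9, 0.0, 89.9]
force: [-2.3, 0.5, 6.0]
gripper_width: 65.2
gripper_force: 30.0
```

It's on the floor of the pan. I'm releasing it and returning to a.

Emit:
step_arm(plan=[0,0,0,0,0,0,0,0,0,0,0,0,0,0,0,0,0,0,0,0,0,0,0,0], hand=9.12)

```text
time_s: 21.87
ee_pos: [432.2, -130.6, 142.3]
ee_rot: [-180.0, 0.0, 89.9]
force: [0.5, -0.7, -0.1]
gripper_width: 89.2
gripper_force: 0.0
```

Emit:
step_arm(plan=[0,0,-2.0,0,0,0,0,0,-3.0,0,0,0,0,0,-3.0,0,0,0,0,0,-2.5,0,0,0,0,0,-1.5,0,0,0])

```text
time_s: 22.28
ee_pos: [433.2, -130.9, 265.2]
ee_rot: [179.8, 0.1, 89.9]
force: [0.7, 0.1, 0.3]
gripper_width: 91.3
gripper_force: 0.0
```

Emit:
step_arm(plan=[0.65,2.6,0,0,0,0,0.65,2.6,0,0,0,0,0.65,2.6,0,0,0,0,0.65,2.6,0,0,0,0,0.65,2.6,0,0,0,0])

```text
time_s: 22.7
ee_pos: [563.4, -97.8, 262.2]
ee_rot: [-180.0, 0.0, 89.9]
force: [0.6, -0.8, 0.5]
gripper_width: 91.5
gripper_force: 0.0
```

Emit:
step_arm(plan=[0.7,2.6,0,0,0,0,0.7,2.5,0,0,0,0,0.7,2.4,0,0,0,0,0,0,0,0,0,0,0,0,0,0,0,0])

```text
time_s: 23.12
ee_pos: [637.8, -76.9, 261.1]
ee_rot: [-179.9, -0.0, 90.0]
force: [-0.1, -0.2, -0.6]
gripper_width: 91.0
gripper_force: 0.0
```

Emit:
step_arm(plan=[0,0,0,0,0,0,0,0,0,0,0,0])

```text
time_s: 23.28
ee_pos: [636.3, -77.6, 262.5]
ee_rot: [-180.0, 0.0, 89.9]
force: [0.0, -0.1, 0.5]
gripper_width: 91.1
gripper_force: 0.0
```

Run:
```python
from h import *
np.set_printoptions(precision=1,suppress=True)
q=viewer.grab_frame("top");p=viewer.grab_frame("side");print(sensors.state()["ee_pos"],sensors.state()["ee_rot"])
for c in(q,p):
  for n in("cartridge_a","pan"):
    for r in viewer.pinpoint(n,c): print(n,r["score"],atz(c,r["location"],0))
  for r in viewer.pinpoint("bay",c)[:1]: print("bay",r["score"],atz(c,r["location"],85))
```

```text
[636.4 -77.6 262.9] [180.    0.   89.9]
cartridge_a 0.49 [639.5 -78.8   0. ]
bay 0.71 [593.5 196.5  85. ]
cartridge_a 0.74 [640.5 -79.1   0. ]
cartridge_a 0.67 [ 430.4 -120.9    0. ]
pan 0.76 [ 432.8 -120.3    0. ]
pan 0.47 [ 767.6 -169.9    0. ]
bay 0.81 [599.2 203.9  85. ]
```

Emit:
step_arm(plan=[0,0,2.5,0,0,0,0,0,2.8,0,0,0,0,0,2.8,0,0,0,0,0,2.5,0,0,0,0,0,2.0,0,0,0])

```text
time_s: 24.1
ee_pos: [636.4, -77.2, 134.3]
ee_rot: [-179.9, -0.0, 89.9]
force: [0.0, 0.4, -0.4]
gripper_width: 91.3
gripper_force: 0.0
```

Emit:
step_arm(plan=[0,0,0,0,0,0,0,0,0,0,0,0,0,0,0,0,0,0,0,0,0,0,0,0,0,0,0,0,0,0], hand=5.5, newtons=33)

```text
time_s: 24.52
ee_pos: [638.1, -77.4, 138.4]
ee_rot: [179.8, 0.0, 89.9]
force: [-1.0, 0.7, 2.3]
gripper_width: 65.9
gripper_force: 33.0
```

Emit:
step_arm(plan=[0,0,-1.0,0,0,0,0,0,-2.5,0,0,0,0,0,-3.0,0,0,0,0,0,-3.0,0,0,0,0,0,-3.0,0,0,0])

```text
time_s: 24.93
ee_pos: [636.9, -77.2, 263.4]
ee_rot: [-180.0, 0.0, 89.9]
force: [1.6, 0.2, -3.8]
gripper_width: 65.6
gripper_force: 32.9
```

Emit:
step_arm(plan=[0,0,-3.0,0,0,0,0,0,-3.0,0,0,0,0,0,-2.0,0,0,0,0,0,-1.0,0,0,0,0,0,0,0,0,0])

```text
time_s: 25.35
ee_pos: [637.9, -77.3, 354.6]
ee_rot: [179.7, 0.0, 89.9]
force: [0.8, -0.4, -2.6]
gripper_width: 65.6
gripper_force: 32.9
```

Emit:
step_arm(plan=[1.5,-0.2,0,0,0,0,2.7,-0.4,0,0,0,0,2.8,-0.4,0,0,0,0,2.8,-0.4,0,0,0,0,2.8,-0.4,0,0,0,0])

```text
time_s: 25.77
ee_pos: [618.0, 50.7, 348.8]
ee_rot: [-179.7, -0.0, 89.9]
force: [-0.3, -0.4, -3.0]
gripper_width: 65.7
gripper_force: 32.9
```

Emit:
step_arm(plan=[2.8,-0.4,0,0,0,0,2.8,-0.4,0,0,0,0,2.8,-0.4,0,0,0,0,2.8,-0.4,0,0,0,0,2.3,-0.4,0,0,0,0])

```text
time_s: 26.18
ee_pos: [597.8, 186.5, 348.7]
ee_rot: [-179.7, 0.0, 90.0]
force: [-0.5, -0.0, -3.1]
gripper_width: 65.8
gripper_force: 32.9
```

Emit:
step_arm(plan=[1.4,-0.2,0,0,0,0,0,0,0.5,0,0,0,0,0,1.0,0,0,0,0,0,1.0,0,0,0,0,0,0.5,0,0,0])

```text
time_s: 26.6
ee_pos: [596.8, 196.4, 318.5]
ee_rot: [-179.8, 0.1, 89.9]
force: [-0.3, -0.1, -3.0]
gripper_width: 65.8
gripper_force: 32.9
```

Emit:
step_arm(plan=[0,0,0,0,0,0,0,0,0,0,0,0,0,0,0,0,0,0,0,0,0,0,0,0,0,0,0,0,0,0])

```text
time_s: 27.02
ee_pos: [597.8, 197.6, 322.0]
ee_rot: [179.9, -0.0, 89.9]
force: [0.3, 0.6, -3.4]
gripper_width: 65.6
gripper_force: 32.9
```

Emit:
step_arm(plan=[0,0,0,0,0,0,0,0,0,0,0,0,0,0,0,0,0,0,0,0,0,0,0,0,0,0,0,0,0,0])

```text
time_s: 27.43
ee_pos: [597.6, 197.8, 321.5]
ee_rot: [180.0, 0.0, 89.9]
force: [0.3, -0.5, -3.8]
gripper_width: 65.6
gripper_force: 32.9
```

Run:
```python
from h import *
np.set_printoptions(precision=1,suppress=True)
s=sensors.state();print(s["ee_pos"],s["ee_rot"],s["force"],s["qvel"])
q=viewer.grab_frame("top");p=viewer.grab_frame("side")
A=q["img"][180:380,90:390];B=p["img"][80:380,170:420]
A=cv2.copyMakeBorder(A,0,100,0,0,cv2.BORDER_CONSTANT)
cv2.imwrite('pics/a7.png',cv2.resize(np.hstack([A,B]),None,fx=1.45,fy=1.45)[:,:,::-1])
```

```text
[597.6 197.8 321.5] [180.    0.   89.9] [ 0.3 -0.5 -3.8] [-0.1 -0.1  0.1 -0.1  0.  -0. ]
```

View pics/a7.png

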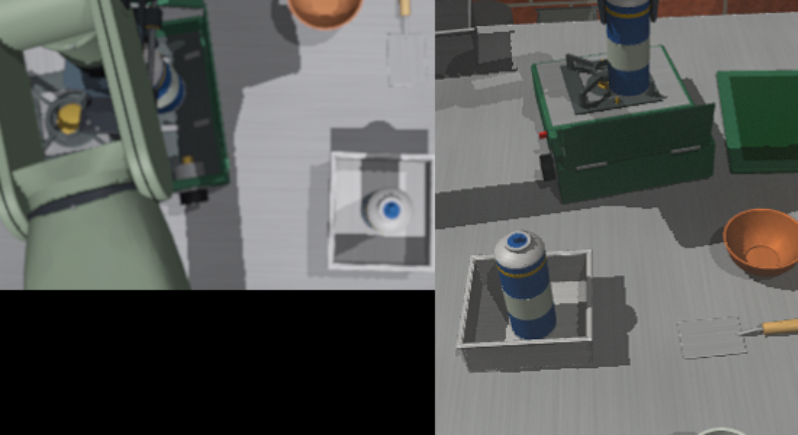

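The lighter cartridge stands upright in the pan, the heavier one hangs upright over the bay, and the support is still seated. I'm handing in.

```bash
python3 -c "
from h import *
print(env.job_done())"
```

```text
the job is handed in; nothing more can be done
None
```

The job is handed in: the pan support sits flush over its pins, the lighter cartridge (b, about 2.0 N) stands upright in the pan, and the heavier one (a, about 3.5 N) is held still about 185 mm up over the bay; the judge's result was not shown.

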